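# Lock the air cleaner's lid and start its fan

### The arm

A 6-joint arm with a two-finger parallel gripper is mounted at the origin on a cart in front of the work surface, level with it; the furniture and walls round the work are solid. World frame = base frame: x ahead of the robot, y to its left, z up, the work surface at z = 0. Lengths are in m, angles in degrees, forces in N, time in s.
With the tool pointing down it reaches from about 0.25 to 0.725 m from the base axis. Payload 9.7 kg.
Tool frame: the origin (TCP) lies midway between the tips of the shut fingers; the grasp point (between the pads) lies 19 mm behind it; z points along the fingers, y is the line along which they close (so a half turn about z gives the same grasp; the last joint's range is limited). The gripper opens to 85 mm and grips with 20 to 120 N. Pads are 22 mm wide; open, the fingers measure 114 mm over their backs; the gripper's body (76 mm by 85 mm) begins 54 mm behind the grasp point. The pads swing forward as they close: fully open they stand 13 mm farther back than shut.
Start: joints at [75.287, 4.979, 10.078, 95.1, 0, 90], TCP at [0.14, 0.532, 0.231] pointing down, gripper open.
Joint ranges: [-179.16, 179.16], [-48.56, 103.87], [-65.8, 70.77], [-126.05, 130.52], [-82.76, 87.17], [-180, 180]. Speed limits (degrees/s): [127.2, 127.2, 147.25, 180, 180, 180].

### API

Orientations are given as [roll, pitch, yaw] about the fixed x, y, z axes, in that order (R = Rz(yaw) Ry(pitch) Rx(roll)).
In Python, from workcell import bot gives the robot as it stands.
- The arm moves only by the shell command python3 -m crank 'ROWS' [FORCE]. ROWS is JSON, a list of rows, each an object with "gripper": the finger opening in mm, from 0 to 85.4; "travel": the shift along the tool's x, y, z in mm, a list of three; "twist": the turn, a rotation vector about the tool's x, y, z in rad, a list of three. In form: [{"gripper": gripper, "travel": [tx, ty, tz], "twist": [rx, ry, rz]}, ...]. A call has 1 to 12 rows; each row shifts and turns the commanded pose from where the row before left it, along the tool's axes as they then stand; what a row does not reach is not made up. A row lasts 1/8 s, in which the tool goes at most 62.5 mm and 10.7 degrees, less where a joint would pass 70% of its speed; a pose out of reach is approached as far as the arm can. A call is refused whole if a number of a shift passes 62.5 or a number of a turn 0.188, either way. A call with a gripper value outside its range is refused whole. The fingers move at their own pace and stop on an object; FORCE is the grip in N (left out, the last holds). Time passes only in rows, so rows that do not move let the fingers close. It gives the time, the measured TCP pose, the force, the opening and the grip force at its end, in the units of the state.
- bot.get_obs(): the state, without advancing time (a new reading comes with each control period).
- bot.camera(name): name is "side" or "top"; returns the picture (420x560x3 uint8, red, green, blue); there is no depth.
- bot.calibration(name): a dict with "vfov" (degrees; the focal length in pixels is half the picture's height over the tangent of half this angle, whatever the lens; pixels are square), "cx", "cy" (the principal point, pixels), "camera_from_world" (4x4, takes a point from world to camera coordinates). Camera axes: x right, y down, z forward; pixel columns grow to the right and rows downward; lengths in m; the calibration is good to about 2 mm. A picture is of the moment at which its call begins. calibration takes no time and is no camera call.
- bot.job_done(): hands the job in; it is judged then, once.
The state is a dict: "time": time; "q": joint angles; "qd": joint speeds; "joint_efforts": joint torques, N m; "ee_pos": TCP position; "tcp_rot": TCP orientation; "wrist_force": force on the tool from outside, world axes, zero at the start; "torque": the same for the moment, N m; "opening": finger opening in m; "grasp_force": force on a finger pad.
Only numpy, scipy, OpenCV 4.12 (cv2) and the standard library are available. Lean on these libraries where they do the work, as an engineer would, in place of code of your own. Each camera call takes 0.05 s, during which the arm holds its last target. There are 200 camera calls.

### The job

The countertop air cleaner has a fresh filter, but its lid still springs ajar and the fan is stopped. Stand the orange slot driver up on the worktop and let go so that you can take it again from above, press the lid shut with it and turn the slotted lock a quarter turn clockwise until it stops, and put the driver back on the worktop. Then start the fan: press the two-dot key fully down so that it stays down and the red stop key pops up, leaving the mug, glass and spice jar where they are.

Things in the scene. Friction and masses are not known exactly. Their poses are not given: they have to be found in the camera images.
- cleaner: countertop air cleaner, a white plastic box 220 (x) x 250 (y) mm, fixed to the worktop; origin under it at worktop height, its front faces -x, z up. In front a 66 mm high control ledge with four keys in a row; behind it (from local x = -45) the filter bay with 100 mm high walls, closed by a grey slatted lid hinged at the back
- lid (a joint): angle of the lid, 0 = shut, 0.075 = fully ajar (its front stands about 7 mm high); a spring lifts it with about 4 N at the lock, so it rises again when let go unless locked. Shut, the lid's top is 102 mm above the worktop
- lock (a joint): angle of the quarter-turn lock in the lid: 0 = open, -1.571 = locked (hard stop); it turns clockwise seen from above and stays where it is left. Stiff: about 0.06 N m. Its tongue passes under a keeper in the bay's wall, which it can do only while the lid is pushed fully shut; with the lid up it jams after about 0.5 rad
- lock_slot (a point): centre of the top of the lock's round steel head (24 mm across, 9 mm high above the lid's top); z up along the lock's axis, y along its slot. The slot is 5.6 mm wide, 6.5 mm deep, right across the head; it turns with the lock and moves with the lid; with the lid shut this point is at local x = -5, y = 0 of the cleaner, 111 mm above the worktop (ajar it is about 1 mm farther back)
- driver_mid (a point): centre of the orange slot driver, 95 mm long, 34 x 34 mm over all, 90 g. x points along it to the blade end. From x = -47.5 to 17.5 a flat orange handle 14 mm thick (y) and 34 mm wide (z), with rounded edges; at the blade end a square steel skirt 34 x 34 mm outside, 27 x 27 mm inside, that ends at x = 47.5, on whose rim the driver stands by itself with x down. It balances at about x = -6. It starts lying on its narrow edge, z up
- driver: the same slot driver; origin on its underside as it lies, below its centre; axes as point driver_mid
- driver_blade (a point): middle of the driver's blade edge, 3 mm inside the skirt's rim (local x = 44.5 of the driver). The blade is 3 mm thick (along y) and 18 mm wide (along z, in the plane of the handle). With the blade home in the slot the skirt surrounds the lock's head and its rim rests on the lid; blade in slot has about 8 degrees of play either way
- key_stop (a joint): travel of the red stop key (leftmost), m: 0 = up, 0.0073 = latched down, 0.010 = bottom. Down at the start
- key_low (a joint): travel of the grey key with one white dot, next to the right of the stop key; same values
- key_mid (a joint): travel of the grey key with two white dots (third from the left); same values. Any key pressed to the bottom (it takes 2 to 4 N) latches and releases the one that was down
- key_high (a joint): travel of the grey key with three white dots (rightmost); same values
- key_mid_top (a point): middle of the top of the two-dot key, 34 (x) x 24 (y) mm, 80 mm above the worktop when up; keys stand 34 mm apart along the cleaner's y, and the bay's wall begins 23 mm behind the key's edge
- mug: green and white mug, 78 mm across, 101 mm high, to be left alone; origin under it
- glass: clear short glass, 68 mm across, 90 mm high, to be left alone; origin under it
- spice_jar: spice jar with a red cap, 45 mm across, 106 mm high, to be left alone; origin under it
Things that resemble listed ones, but are neither listed nor needed, are in the scene too. What is shaped like the driver but green or yellow is not meant.

How it is judged (in metres and radians):
On the way, in this order (a step that is already met when the one before it is completed fails the run):
1. the driver stands on its skirt on the worktop, let go (height (world z) of driver_mid above 0.042 m and height (world z) of driver_blade below 0.01 m and contact force between the fingers and driver below 0.5 N and linear speed of driver below 0.05 m/s), for 0.1 s.
2. the driver's blade is in the slot of the still open lock (z of driver_blade in the frame of lock_slot below -0.003 m and horizontal distance between driver_blade and lock_slot below 0.005 m and value of joint lock above -0.6 rad), for 0.1 s.
3. the lid is shut and its lock turned to the stop with the blade in the slot (value of joint lock below -1.4 rad and value of joint lid below 0.03 rad and distance between driver_blade and lock_slot below 0.012 m), for 0.2 s.
4. the two-dot key is pressed down and the red stop key has popped up (value of joint key_mid above 0.006 m and value of joint key_stop below 0.002 m and height (world z) of driver_mid below 0.06 m), for 0.2 s.
At the end, for the whole second after the job is handed in: The lock is turned to within 10 degrees of its stop and holds the lid shut (under 0.03 rad); the two-dot key stays latched down (over 6 mm) and the other three keys are up (under 2 mm); the driver rests on the worktop, lying or standing (its centre less than 60 mm high) (all of step 4 and value of joint lock below -1.4 rad and value of joint lid below 0.03 rad and value of joint each of key_low, key_high below 0.002 m and height (world z) of driver_mid above 0 m and linear speed of driver below 0.02 m/s); the robot touches nothing.
It fails at once if the mug, glass or spice jar is moved more than 30 mm (distance of any of mug, glass, spice_jar from where it was at the start of the episode above 0.03 m).
It also fails if it takes over 70 s, if anything falls off the work surface, if the arm or the gripper's body presses on something with over 40 N, if the wrist force passes 120 N, or if a joint passes its speed limit or range.

## Working session

There is one attempt and no reset: what is moved stays moved. The work goes in short steps, Python scripts to look and compute and a shell command to move; the robot and the scene stay as the last step left them, time stands still between calls to the robot, and variables do not carry over. Pictures are saved under pics/ and viewed, at most 12 in all, crops included, and the job is handed in when it is done.

```bash
mkdir -p pics; python3 - <<'E'
from workcell import bot
import cv2,numpy as np
for n in("top","side"):
    im=bot.camera(n); cv2.imwrite(f"pics/{n}0.png",im[:,:,::-1]); c=bot.calibration(n); print(n,c)
o=bot.get_obs(); print(o)
E
```

```text
top {'vfov': 51.22537565232921, 'cx': 277.1542403198873, 'cy': 211.18556665458377, 'camera_from_world': array([[ 0.02131038, -0.99960904,  0.01810042,  0.13268807],
       [-0.9863759 , -0.02397527, -0.16275063,  0.53362738],
       [ 0.16312097, -0.01438554, -0.98650119,  1.48903235],
       [ 0.        ,  0.        ,  0.        ,  1.        ]])}
side {'vfov': 50.4955135181502, 'cx': 276.26515483654754, 'cy': 207.91316825564058, 'camera_from_world': array([[-0.96643104, -0.25601777, -0.02158585,  0.55970844],
       [-0.08096239,  0.38319969, -0.92011037,  0.05046183],
       [ 0.2438363 , -0.88747557, -0.39106389,  1.63939444],
       [ 0.        ,  0.        ,  0.        ,  1.        ]])}
{'time': 0.1, 'q': array([7.52871664e+01, 5.00941208e+00, 1.00393321e+01, 9.51003715e+01,
       1.70172589e-03, 9.00013746e+01]), 'qd': array([-0.05410022, -0.05339157,  0.0864183 , -0.02800725, -0.00752233,
       -0.0696701 ]), 'joint_efforts': array([-8.28260490e-04, -5.21559834e+01,  4.65653336e+01,  1.60389533e-02,
       -1.08534589e-04,  5.14932438e-06]), 'ee_pos': array([0.13962502, 0.53176699, 0.23064296]), 'tcp_rot': array([-1.79929548e+02, -1.70003441e-03,  1.65285790e+02]), 'wrist_force': array([0.42911751, 1.29784962, 0.41056762]), 'torque': array([ 0.0088209 , -0.00685694, -0.0091092 ]), 'grasp_force': 0.0, 'opening': 0.08525549004750678}
```

View pics/top0.png

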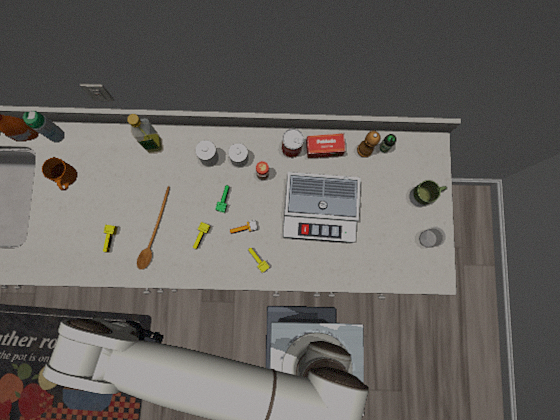

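View pics/side0.png

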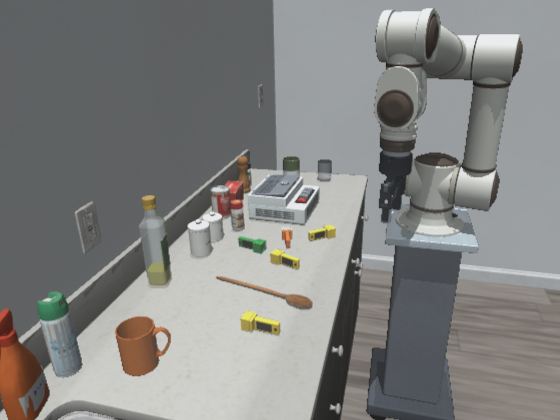

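The top view shows the orange driver at about (243,227), with its skirt toward (253,226). The lookalikes are green (223,198) and yellow (201,235), (259,260), (110,238). The cleaner is at about (321,207), with the red stop key at (305,230). Only the (243,227) tool is orange, so I'll confirm it in a crop.

```bash
cat > h.py <<'E'
from workcell import bot
import cv2,numpy as np
def cal(n):
    c=bot.calibration(n); f=210/np.tan(np.radians(c["vfov"]/2)); return c,f
def proj(n,p):
    c,f=cal(n); M=c["camera_from_world"]; q=M[:3,:3]@np.array(p)+M[:3,3]; return np.array([c["cx"]+f*q[0]/q[2],c["cy"]+f*q[1]/q[2]])
def ray(n,u,v):
    c,f=cal(n); M=c["camera_from_world"]; R=M[:3,:3]; return -R.T@M[:3,3], R.T@np.array([(u-c["cx"])/f,(v-c["cy"])/f,1])
def plane(n,u,v,z):
    o,d=ray(n,u,v); return o+d*(z-o[2])/d[2]
def orange(im,box):
    h=cv2.cvtColor(im,cv2.COLOR_RGB2HSV); m=cv2.inRange(h,(5,150,90),(18,255,255)); k=np.zeros_like(m); x0,y0,x1,y1=box; k[y0:y1,x0:x1]=m[y0:y1,x0:x1]; return k
E
python3 - <<'E'
from h import *
t=cv2.imread("pics/top0.png"); s=cv2.imread("pics/side0.png")
a=cv2.resize(t[160:250,220:370],None,fx=5.2,fy=5.2,interpolation=cv2.INTER_CUBIC)
cv2.imwrite("pics/ctop.png",a)
b=cv2.resize(s[170:260,230:350],None,fx=6,fy=6,interpolation=cv2.INTER_CUBIC)
cv2.imwrite("pics/cside.png",b)
for n,im,box in(("top",t,(225,210,265,240)),("side",s,(270,225,300,252))):
    m=orange(im[:,:,::-1].copy(),box); pts=cv2.findNonZero(m)
    print(n,len(pts),cv2.minAreaRect(pts),cv2.boundingRect(pts))
    for z in (.034,.017): print([plane(n,*p,z).round(4).tolist() for p in cv2.boxPoints(cv2.minAreaRect(pts))])
E
```

```text
top 32 ((239.46754455566406, 228.39459228515625), (3.9701595306396484, 19.630231857299805), 72.89727020263672) (230, 224, 20, 9)
[[0.4636, 0.3094, 0.034], [0.4854, 0.2447, 0.034], [0.4722, 0.2402, 0.034], [0.4504, 0.3048, 0.034]]
[[0.4656, 0.311, 0.017], [0.4877, 0.2456, 0.017], [0.4743, 0.241, 0.017], [0.4523, 0.3063, 0.017]]
side 74 ((286.5, 238.5), (15.0, 7.0), 90.0) (283, 231, 8, 16)
[[0.4864, 0.2578, 0.034], [0.4631, 0.2527, 0.034], [0.4383, 0.3584, 0.034], [0.46, 0.3632, 0.034]]
[[0.4951, 0.2241, 0.017], [0.4712, 0.2189, 0.017], [0.4458, 0.3272, 0.017], [0.4681, 0.3321, 0.017]]
```

View pics/ctop.png

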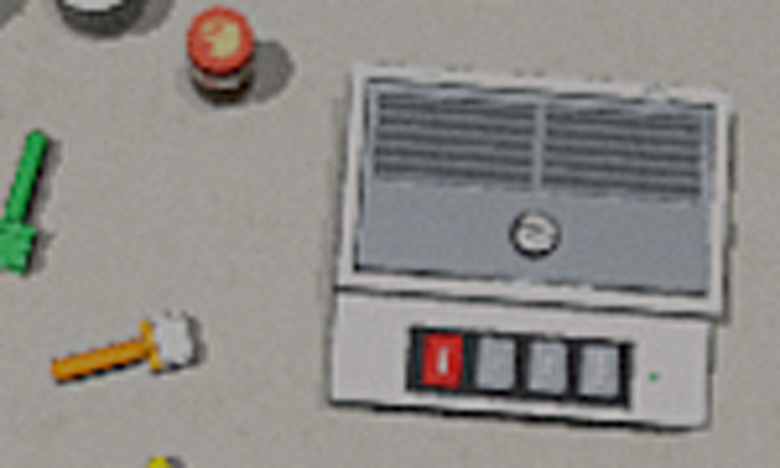

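View pics/cside.png

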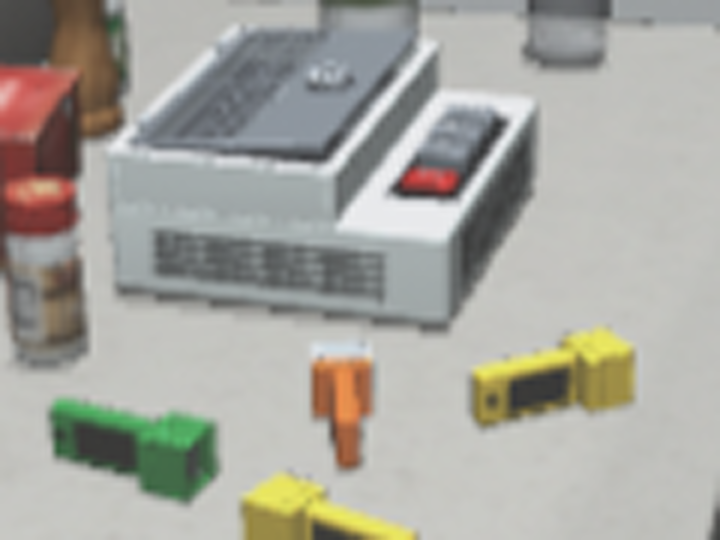

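The crop confirms an orange flat handle with a bare steel skirt, pointing right toward the cleaner (crop (55,370) to (193,340)). The others are all green or yellow. The lock is at crop (535,234), and the two-dot key is at crop (547,367). I'll fit the cleaner and driver poses from these points.

```bash
python3 - <<'E'
from h import *
from scipy.optimize import least_squares
T=lambda u,v:np.array([220+u/5.2-.4,160+v/5.2-.4]); S=lambda u,v:np.array([230+u/6-.4,170+v/6-.4])
P=[("top",T(330,404),(-.11,.125,.066)),("top",T(706,428),(-.11,-.125,.066)),("top",T(356,67),(.11,.125,.1)),("top",T(732,92),(.11,-.125,.1)),
("top",T(337,288),(-.045,.125,.1)),("top",T(722,315),(-.045,-.125,.1)),("top",T(535,234),(-.004,0,.117)),
("top",T(442,361),(-.085,.051,.073)),("top",T(497,363),(-.085,.017,.08)),("top",T(547,367),(-.085,-.017,.08)),("top",T(600,371),(-.085,-.051,.08)),
("side",S(453,237),(-.11,.125,.066)),("side",S(537,100),(-.11,-.125,.066)),("side",S(335,180),(-.045,.125,.1)),("side",S(110,148),(.11,.125,.1)),("side",S(437,45),(-.045,-.125,.1)),("side",S(328,72),(-.004,0,.117))]
def w(p,l): c,s=np.cos(p[2]),np.sin(p[2]); return (p[0]+c*l[0]-s*l[1],p[1]+s*l[0]+c*l[1],l[2])
f=lambda p:np.concatenate([proj(n,w(p,l))-u for n,u,l in P])
r=least_squares(f,[.5,0,0],loss="soft_l1")
print(r.x,np.degrees(r.x[2])); print(f(r.x).reshape(-1,2).round(1).tolist())
for l in [(-.005,0,.111),(-.085,-.017,.08)]: print(np.round(w(r.x,l),4))
print("lock top",plane("top",*T(535,234),.117),"keymid",plane("top",*T(547,367),.08))
# driver: axis px at top
a=plane("top",*T(53,370),.03);b=plane("top",*T(196,339),.03); print("drv",a,b,np.linalg.norm(b-a),np.degrees(np.arctan2(*(b-a)[1::-1])),(a+b)/2)
h0=plane("top",*T(55,371),.034);h1=plane("top",*T(147,350),.034); print(h0,h1,np.degrees(np.arctan2(*(h1-h0)[1::-1])))
E
```

```text
[ 0.54627512 -0.00541384 -0.04824242] -2.7640868257966886
[[-0.5, -1.6], [0.3, -1.0], [-0.8, -1.8], [-0.2, -1.4], [-0.2, 0.4], [-0.1, 0.5], [0.1, 0.5], [0.2, 0.7], [-0.2, 0.8], [0.2, 0.7], [0.0, 0.6], [-1.5, -0.7], [-0.4, -1.0], [0.8, -1.6], [-1.6, -0.1], [0.9, -0.9], [0.9, -0.2]]
[ 0.5413 -0.0052  0.111 ]
[ 0.4606 -0.0183  0.08  ]
lock top [ 0.54410258 -0.00493562  0.117     ] keymid [ 0.46291752 -0.01759359  0.08      ]
drv [0.45926175 0.3085511  0.03      ] [0.48252507 0.21319961 0.03      ] 0.09814829418093611 -76.28915153920676 [0.47089341 0.26087535 0.03      ]
[0.45815063 0.30681593 0.034     ] [0.47377161 0.24572904 0.034     ] -75.6558631563492
```

```bash
cat >> h.py <<'E'
from scipy.spatial.transform import Rotation as Ro
def frame(xdir,tilt):  # tool x heading (deg) when pointing down, then tilt about tool y (deg)
    return Ro.from_euler("xyz",[180,0,xdir],degrees=True)*Ro.from_rotvec([0,np.radians(tilt),0])
def plan(pos,R):
    o=bot.get_obs(); C=Ro.from_euler("xyz",o["tcp_rot"],degrees=True); d=np.array(pos)-o["ee_pos"]
    print("t",round(o["time"],2),"tcp",o["ee_pos"].round(4),"rpy",o["tcp_rot"].round(1),"F",o["wrist_force"].round(1),"op",round(o["opening"],4),"g",round(o["grasp_force"],1))
    print("shift now",(C.inv().apply(d)*1000).round(1),"twist",(C.inv()*R).as_rotvec().round(3),"shift after turn",(R.inv().apply(d)*1000).round(1))
E
python3 - <<'E'
from h import *
G=np.array([.4645,.285,.027]);R=frame(104,-35); z=R.apply([0,0,1]); print(z)
plan([.453,.34,.2],R); plan(G+.019*z,R)
t=cv2.imread("pics/top0.png"); s=cv2.imread("pics/side0.png")
a=cv2.resize(t[190:220,305:340],None,fx=11,fy=11,interpolation=cv2.INTER_CUBIC);b=cv2.resize(s[172:202,267:302],None,fx=11,fy=11,interpolation=cv2.INTER_CUBIC)
cv2.imwrite("pics/lock.png",np.hstack([a,b]))
E
```

```text
[ 0.1387607  -0.55653876 -0.81915204]
t 0.1 tcp [0.1396 0.5318 0.2306] rpy [-179.9   -0.   165.3] F [0.4 1.3 0.4] op 0.0853 g 0.0
shift now [-351.8 -105.8   30.8] twist [ 0.325 -0.55   1.035] shift after turn [-196.9  257.7  175.3]
t 0.1 tcp [0.1396 0.5318 0.2306] rpy [-179.9   -0.   165.3] F [0.4 1.3 0.4] op 0.0853 g 0.0
shift now [-382.1 -165.4  219.4] twist [ 0.325 -0.55   1.035] shift after turn [-143.7  255.5  368.2]
```

View pics/lock.png

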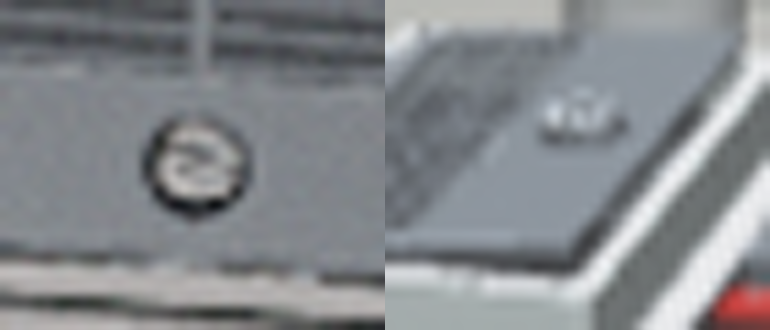

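The slot in the lock head (left half, about (165,150) to (215,165)) runs left-right along the cleaner's y, as expected for lock = 0. Starting to move.

```bash
python3 -m crank '[{"gripper":55,"travel":[-44,-13.2,3.9],"twist":[0,0,0]},{"gripper":55,"travel":[-44,-13.2,3.9],"twist":[0,0,0]},{"gripper":55,"travel":[-44,-13.2,3.9],"twist":[0,0,0]},{"gripper":55,"travel":[-44,-13.2,3.9],"twist":[0,0,0]},{"gripper":55,"travel":[-44,-13.2,3.9],"twist":[0,0,0]},{"gripper":55,"travel":[-44,-13.2,3.9],"twist":[0,0,0]},{"gripper":55,"travel":[-44,-13.2,3.9],"twist":[0,0,0]},{"gripper":55,"travel":[-44,-13.2,3.9],"twist":[0,0,0]}]' 40
python3 -m crank '[{"gripper":55,"travel":[0,0,0],"twist":[0.0406,-0.0688,0.1294]},{"gripper":55,"travel":[0,0,0],"twist":[0.0406,-0.0688,0.1294]},{"gripper":55,"travel":[0,0,0],"twist":[0.0406,-0.0688,0.1294]},{"gripper":55,"travel":[0,0,0],"twist":[0.0406,-0.0688,0.1294]},{"gripper":55,"travel":[0,0,0],"twist":[0.0406,-0.0688,0.1294]},{"gripper":55,"travel":[0,0,0],"twist":[0.0406,-0.0688,0.1294]},{"gripper":55,"travel":[0,0,0],"twist":[0.0406,-0.0688,0.1294]},{"gripper":55,"travel":[0,0,0],"twist":[0.0406,-0.0688,0.1294]},{"gripper":55,"travel":[0,0,0],"twist":[0,0,0]}]'
python3 - <<'E'
from h import *
G=np.array([.4645,.285,.027]);R=frame(104,-35); z=R.apply([0,0,1])
plan(G-.05*z,R); plan(G+.019*z,R); print(bot.get_obs()["q"].round(1))
E
```

```text
time: 1.1
ee_pos: [0.4544, 0.3394, 0.1996]
tcp_rot: [-180.0, -0.0, 165.3]
wrist_force: [0.3, 0.8, -0.1]
opening: 0.0551
grasp_force: 0.0
time: 2.22
ee_pos: [0.4533, 0.341, 0.1977]
tcp_rot: [-179.8, 35.0, 104.2]
wrist_force: [0.2, 0.9, -0.1]
opening: 0.055
grasp_force: 0.0
t 2.23 tcp [0.4533 0.341  0.1977] rpy [-179.8   35.   104.2] F [ 0.2  0.9 -0.1] op 0.055 g 0.0
shift now [ 51.3  -2.3 122.6] twist [-0.001  0.001  0.003] shift after turn [ 51.2  -2.6 122.6]
t 2.23 tcp [0.4533 0.341  0.1977] rpy [-179.8   35.   104.2] F [ 0.2  0.9 -0.1] op 0.055 g 0.0
shift now [ 51.3  -2.2 191.6] twist [-0.001  0.001  0.003] shift after turn [ 51.2  -2.6 191.6]
[ 50.4  26.2  25.2 111.7 -27.5 131.8]
```

```bash
python3 -m crank '[{"gripper":55,"travel":[25.6,-1.2,10],"twist":[0,0,0]},{"gripper":55,"travel":[25.6,-1.2,20],"twist":[0,0,0]},{"gripper":55,"travel":[0,0,40],"twist":[0,0,0]},{"gripper":55,"travel":[0,0,40],"twist":[0,0,0]},{"gripper":55,"travel":[0,0,35],"twist":[0,0,0]},{"gripper":55,"travel":[0,0,26],"twist":[0,0,0]},{"gripper":55,"travel":[0,0,20],"twist":[0,0,0]},{"gripper":55,"travel":[0,0,0],"twist":[0,0,0]}]'
python3 - <<'E'
from h import *
G=np.array([.4645,.285,.027]);R=frame(104,-35); z=R.apply([0,0,1])
plan(G+.019*z,R)
E
python3 -m crank '[{"gripper":0,"travel":[0,0,0],"twist":[0,0,0]},{"gripper":0,"travel":[0,0,0],"twist":[0,0,0]},{"gripper":0,"travel":[0,0,0],"twist":[0,0,0]},{"gripper":0,"travel":[0,0,0],"twist":[0,0,0]},{"gripper":0,"travel":[0,0,0],"twist":[0,0,0]},{"gripper":0,"travel":[0,0,0],"twist":[0,0,0]}]' 40
```

```text
time: 3.22
ee_pos: [0.4665, 0.2735, 0.0128]
tcp_rot: [-179.9, 34.9, 104.1]
wrist_force: [0.1, 0.4, 1.0]
opening: 0.055
grasp_force: 0.0
t 3.23 tcp [0.4665 0.2735 0.0128] rpy [-179.9   34.9  104.1] F [0.1 0.4 1. ] op 0.055 g 0.0
shift now [1.4 0.8 0.7] twist [-0.    -0.001  0.001] shift after turn [1.4 0.8 0.7]
time: 3.98
ee_pos: [0.4677, 0.2753, 0.0149]
tcp_rot: [179.8, 34.9, 104.0]
wrist_force: [-2.1, 4.1, 4.8]
opening: 0.0132
grasp_force: 40.9
```

```bash
python3 -m crank '[{"gripper":0,"travel":[-10,0,-14],"twist":[0,0,0]},{"gripper":0,"travel":[-28,0,-40],"twist":[0,0,0]},{"gripper":0,"travel":[-28,0,-40],"twist":[0,0,0]},{"gripper":0,"travel":[-28,0,-40],"twist":[0,0,0]},{"gripper":0,"travel":[0,0,0],"twist":[0,0.153,0]},{"gripper":0,"travel":[0,0,0],"twist":[0,0.153,0]},{"gripper":0,"travel":[0,0,0],"twist":[0,0.153,0]},{"gripper":0,"travel":[0,0,0],"twist":[0,0.152,0]},{"gripper":0,"travel":[0,0,0],"twist":[0,0,0]}]' 
python3 -m crank '[{"gripper":0,"travel":[0,0,0],"twist":[0,0,0.155]},{"gripper":0,"travel":[0,0,0],"twist":[0,0,0.155]},{"gripper":0,"travel":[0,0,0],"twist":[0,0,0.155]},{"gripper":0,"travel":[0,0,0],"twist":[0,0,0.155]},{"gripper":0,"travel":[0,0,0],"twist":[0,0,0.155]},{"gripper":0,"travel":[0,0,0],"twist":[0,0,0.155]},{"gripper":0,"travel":[0,0,0],"twist":[0,0,0.155]},{"gripper":0,"travel":[0,0,0],"twist":[0,0,0.155]},{"gripper":0,"travel":[0,0,0],"twist":[0,0,0.155]},{"gripper":0,"travel":[0,0,0],"twist":[0,0,0]}]' 
python3 -m crank '[{"gripper":0,"travel":[0,0,0],"twist":[0,0.16,0]},{"gripper":0,"travel":[0,0,0],"twist":[0,0.16,0]},{"gripper":0,"travel":[0,0,0],"twist":[0,0.16,0]},{"gripper":0,"travel":[0,0,0],"twist":[0,0.16,0]},{"gripper":0,"travel":[0,0,0],"twist":[0,0.16,0]},{"gripper":0,"travel":[0,0,0],"twist":[0,0.16,0]},{"gripper":0,"travel":[0,0,0],"twist":[0,0,0]}]' 
python3 - <<'E'
from h import *
R=frame(24,55); z=R.apply([0,0,1]); x=R.apply([1,0,0])
# standing: driver x down at D; grasp point is 25mm above driver mid
G=np.array([.5,.22,.0725+.03]); plan(G+.019*z,R); print(x,z,bot.get_obs()["q"].round(1))
im=bot.camera("side"); cv2.imwrite("pics/s1.png",cv2.resize(im[130:270,180:380,::-1],None,fx=4,fy=4,interpolation=cv2.INTER_CUBIC))
E
```

```text
time: 5.1
ee_pos: [0.4678, 0.2722, 0.1795]
tcp_rot: [179.8, -0.1, 103.8]
wrist_force: [-0.7, -0.4, -0.3]
opening: 0.0131
grasp_force: 39.8
time: 6.35
ee_pos: [0.4808, 0.247, 0.1778]
tcp_rot: [-178.8, 0.1, 26.6]
wrist_force: [-0.6, -0.0, -0.6]
opening: 0.0132
grasp_force: 39.8
time: 7.22
ee_pos: [0.4941, 0.2474, 0.1705]
tcp_rot: [-177.8, -53.9, 25.5]
wrist_force: [-0.1, -1.2, -0.6]
opening: 0.013
grasp_force: 39.8
t 7.22 tcp [0.4941 0.2474 0.1705] rpy [-177.8  -53.9   25.5] F [-0.1 -1.2 -0.6] op 0.013 g 39.8
shift now [-58.4  29.7  52.7] twist [-0.059  0.019  0.015] shift after turn [-59.   27.5  53.3]
[0.52398815 0.23329455 0.81915204] [ 0.74833263  0.33317915 -0.57357644] [ 25.5 -48.4 -54.1  30.4   2.2 180. ]
```

View pics/s1.png

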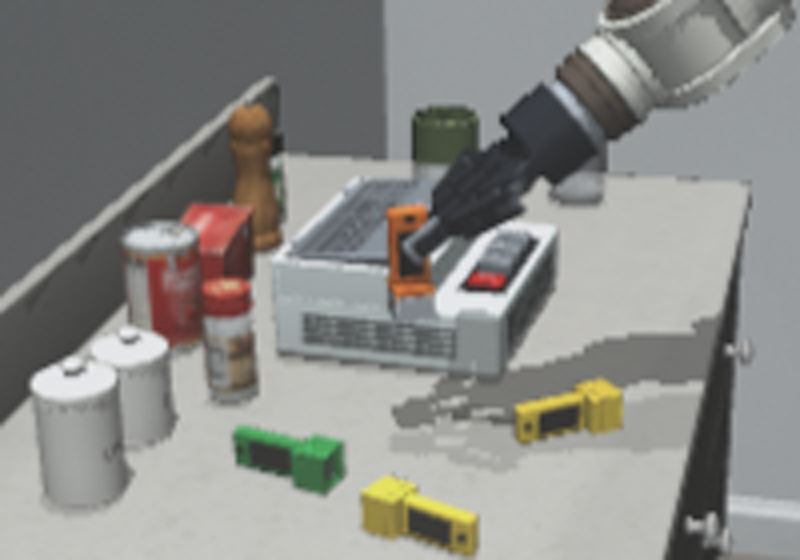

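The side view shows the driver hanging upright with its skirt down at crop (410,300). Fingers are on the handle at crop (430,235), clear of the cleaner behind it. Next I'll shift it outward, since joints 2 and 6 are near their limits, then lower it.

```bash
python3 - <<'E'
from h import *
R=frame(26,55); z=R.apply([0,0,1])
for h in (.05,.0): plan(np.array([.525,.235,.0725+h])+.019*z,R)
E
```

```text
t 7.28 tcp [0.495  0.2478 0.1753] rpy [-177.8  -54.2   25.5] F [ 0.3  0.1 -1. ] op 0.0132 g 39.8
shift now [-29.9  26.9  66.4] twist [-0.031  0.014 -0.006] shift after turn [-31.   24.7  66.7]
t 7.28 tcp [0.495  0.2478 0.1753] rpy [-177.8  -54.2   25.5] F [ 0.3  0.1 -1. ] op 0.0132 g 39.8
shift now [-70.4  28.   95.6] twist [-0.031  0.014 -0.006] shift after turn [-71.9  24.7  95.4]
```

```bash
python3 -m crank '[{"gripper":0,"travel":[-10,9,22],"twist":[0,0,0]},{"gripper":0,"travel":[-10,9,22],"twist":[0,0,0]},{"gripper":0,"travel":[-10,9,22],"twist":[0,0,0]},{"gripper":0,"travel":[0,0,0],"twist":[-0.031,0.014,-0.006]},{"gripper":0,"travel":[0,0,0],"twist":[0,0,0]},{"gripper":0,"travel":[0,0,0],"twist":[0,0,0]}]' 
python3 - <<'E'
from h import *
R=frame(26,55); z=R.apply([0,0,1])
plan(np.array([.525,.235,.0725])+.019*z,R); print(bot.get_obs()["q"].round(1))
E
```

```text
time: 8.02
ee_pos: [0.5409, 0.2424, 0.1168]
tcp_rot: [180.0, -55.4, 26.1]
wrist_force: [0.7, -0.2, -1.5]
opening: 0.0131
grasp_force: 39.8
t 8.03 tcp [0.5409 0.2424 0.1168] rpy [180.  -55.4  26.1] F [ 0.7 -0.2 -1.5] op 0.0131 g 39.8
shift now [-46.6  -0.3  29.7] twist [-0.    -0.007  0.001] shift after turn [-46.4  -0.3  30.1]
[ 22.9 -39.1 -57.1  16.7   2.6 178.2]
```

```bash
python3 -m crank '[{"gripper":0,"travel":[-13,0,8.4],"twist":[0,-0.007,0]},{"gripper":0,"travel":[-13,0,8.4],"twist":[0,0,0]},{"gripper":0,"travel":[-11,0,7.5],"twist":[0,0,0]},{"gripper":0,"travel":[0,0,0],"twist":[0,0,0]}]' 
python3 -m crank '[{"gripper":0,"travel":[-1.6,0,1.15],"twist":[0,0,0]},{"gripper":0,"travel":[-1.6,0,1.15],"twist":[0,0,0]},{"gripper":0,"travel":[0,0,0],"twist":[0,0,0]}]' 
python3 -m crank '[{"gripper":0,"travel":[-1.6,0,1.15],"twist":[0,0,0]},{"gripper":0,"travel":[0,0,0],"twist":[0,0,0]}]' 
```

```text
time: 8.52
ee_pos: [0.5384, 0.2407, 0.0676]
tcp_rot: [180.0, -54.7, 26.0]
wrist_force: [-0.5, 0.6, -0.5]
opening: 0.0133
grasp_force: 39.8
time: 8.9
ee_pos: [0.5393, 0.2411, 0.0661]
tcp_rot: [180.0, -54.9, 26.0]
wrist_force: [0.6, -0.6, -1.2]
opening: 0.013
grasp_force: 39.8
time: 9.15
ee_pos: [0.5392, 0.241, 0.0638]
tcp_rot: [180.0, -54.9, 26.0]
wrist_force: [-0.5, -0.1, -1.5]
opening: 0.0129
grasp_force: 39.8
```

```bash
for i in 1 2; do python3 -m crank '[{"gripper":0,"travel":[-1.2,0,0.86],"twist":[0,0,0]},{"gripper":0,"travel":[0,0,0],"twist":[0,0,0]}]' | egrep 'pos|wrist'; done
```

```text
ee_pos: [0.5392, 0.241, 0.0623]
wrist_force: [-0.4, -0.1, -2.0]
ee_pos: [0.5392, 0.241, 0.0607]
wrist_force: [-1.0, 0.5, -1.8]
```

```bash
python3 -m crank '[{"gripper":0,"travel":[-1.2,0,0.86],"twist":[0,0,0]},{"gripper":0,"travel":[0,0,0],"twist":[0,0,0]}]' | egrep 'pos|wrist'
```

```text
ee_pos: [0.5392, 0.2411, 0.0593]
wrist_force: [0.2, 0.0, -1.9]
```

```bash
python3 -m crank '[{"gripper":0,"travel":[-1.2,0,0.86],"twist":[0,0,0]},{"gripper":0,"travel":[0,0,0],"twist":[0,0,0]}]' | egrep 'pos|wrist'
```

```text
ee_pos: [0.5392, 0.2411, 0.0578]
wrist_force: [0.4, -0.3, -1.0]
```

```bash
python3 -m crank '[{"gripper":0,"travel":[-1.2,0,0.86],"twist":[0,0,0]},{"gripper":0,"travel":[0,0,0],"twist":[0,0,0]}]' | egrep 'pos|wrist'
```

```text
ee_pos: [0.5397, 0.2412, 0.0574]
wrist_force: [0.9, -0.6, 1.8]
```

```bash
python3 -m crank '[{"gripper":0,"travel":[-1.2,0,0.86],"twist":[0,0,0]},{"gripper":0,"travel":[0,0,0],"twist":[0,0,0]}]' | egrep 'pos|wrist'; python3 - <<'E'
from h import *
im=bot.camera("side"); cv2.imwrite("pics/s2.png",cv2.resize(im[170:260,230:350,::-1],None,fx=6,fy=6,interpolation=cv2.INTER_CUBIC))
E
```

```text
ee_pos: [0.5404, 0.2415, 0.0574]
wrist_force: [-0.7, -0.8, 5.2]
```

View pics/s2.png

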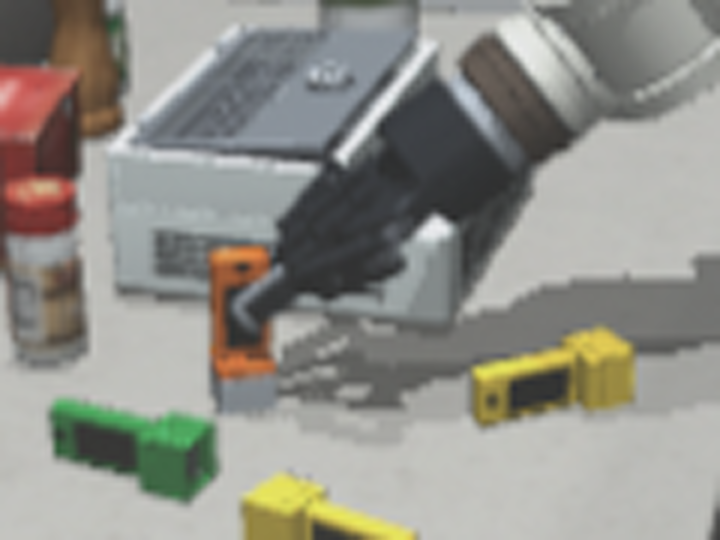

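The driver stands on its skirt at crop (243,400), with 5 N of contact. I'll ease off, release and back out along the tool axis.

```bash
python3 -m crank '[{"gripper":0,"travel":[1.2,0,-0.86],"twist":[0,0,0]},{"gripper":0,"travel":[0,0,0],"twist":[0,0,0]},{"gripper":45,"travel":[0,0,0],"twist":[0,0,0]},{"gripper":45,"travel":[0,0,0],"twist":[0,0,0]},{"gripper":45,"travel":[0,0,0],"twist":[0,0,0]},{"gripper":45,"travel":[0,0,0],"twist":[0,0,0]},{"gripper":45,"travel":[0,0,-15],"twist":[0,0,0]},{"gripper":45,"travel":[0,0,-25],"twist":[0,0,0]},{"gripper":45,"travel":[0,0,-40],"twist":[0,0,0]},{"gripper":45,"travel":[30,0,-30],"twist":[0,0,0]},{"gripper":45,"travel":[30,0,-30],"twist":[0,0,0]},{"gripper":45,"travel":[30,0,-30],"twist":[0,0,0]}]' 
python3 - <<'E'
from h import *
for n,box in(("top",(215,180,300,250)),("side",(230,195,300,250))):
    im=bot.camera(n)
    if n=="side": cv2.imwrite("pics/s3.png",cv2.resize(im[170:260,230:350,::-1],None,fx=6,fy=6,interpolation=cv2.INTER_CUBIC))
    else: cv2.imwrite("pics/t3.png",im[:,:,::-1])
    p=cv2.findNonZero(orange(im,box)); print(n,None if p is None else (len(p),p.mean(0),cv2.boundingRect(p)))
    print("expect",[proj(n,(.5373,.2401,z)).round(1).tolist() for z in(0,.03,.0625,.095)])
print(bot.get_obs()["q"].round(1))
E
```

```text
time: 12.2
ee_pos: [0.5024, 0.2193, 0.2248]
tcp_rot: [-179.9, -53.5, 26.0]
wrist_force: [-0.3, 0.6, 0.2]
opening: 0.0449
grasp_force: 0.0
top (57, array([[251.12280702, 208.85964912]]), (245, 202, 12, 13))
expect [[250.5, 210.6], [250.1, 209.2], [249.7, 207.6], [249.3, 206.0]]
side (84, array([[269.23809524, 221.14285714]]), (266, 211, 9, 22))
expect [[270.3, 236.2], [270.0, 228.5], [269.8, 220.0], [269.5, 211.3]]
[ 21.7 -48.6 -47.5  37.2   3.6 177.4]
```

```bash
python3 -m crank '[{"gripper":45,"travel":[0,0,0],"twist":[0,-0.16,0]},{"gripper":45,"travel":[0,0,0],"twist":[0,-0.16,0]},{"gripper":45,"travel":[0,0,0],"twist":[0,-0.16,0]},{"gripper":45,"travel":[0,0,0],"twist":[0,-0.16,0]},{"gripper":45,"travel":[0,0,0],"twist":[0,-0.16,0]},{"gripper":45,"travel":[0,0,0],"twist":[0,-0.15,0]},{"gripper":45,"travel":[0,0,0],"twist":[0,0,-0.17]},{"gripper":45,"travel":[0,0,0],"twist":[0,0,-0.17]},{"gripper":45,"travel":[0,0,0],"twist":[0,0,-0.17]},{"gripper":45,"travel":[0,0,0],"twist":[0,0,-0.17]},{"gripper":45,"travel":[0,0,0],"twist":[0,0,-0.17]},{"gripper":45,"travel":[0,0,0],"twist":[0,0,-0.17]}]' 
python3 -m crank '[{"gripper":45,"travel":[0,0,0],"twist":[0,0,-0.17]},{"gripper":45,"travel":[0,0,0],"twist":[0,0,-0.17]},{"gripper":45,"travel":[0,0,0],"twist":[0,0,-0.17]},{"gripper":45,"travel":[0,0,0],"twist":[0,0,-0.17]},{"gripper":45,"travel":[0,0,0],"twist":[0,0,-0.17]},{"gripper":45,"travel":[0,0,0],"twist":[0,0,-0.17]},{"gripper":45,"travel":[0,0,0],"twist":[0,0,-0.17]},{"gripper":45,"travel":[0,0,0],"twist":[0,0,-0.17]},{"gripper":45,"travel":[0,0,0],"twist":[0,0,-0.17]},{"gripper":45,"travel":[0,0,0],"twist":[0,0,-0.17]},{"gripper":45,"travel":[0,0,0],"twist":[0,0,-0.17]},{"gripper":45,"travel":[0,0,0],"twist":[0,0,-0.17]}]' 
python3 - <<'E'
from h import *
plan([.5373,.2401,.16],frame(206,0)); print(bot.get_obs()["q"].round(1))
E
```

```text
time: 13.8
ee_pos: [0.5025, 0.2194, 0.2228]
tcp_rot: [-179.1, 0.4, 84.9]
wrist_force: [-0.7, -0.7, 0.8]
opening: 0.0446
grasp_force: 0.0
time: 15.3
ee_pos: [0.5025, 0.2194, 0.2229]
tcp_rot: [-180.0, -1.0, -158.2]
wrist_force: [0.9, 0.1, 0.2]
opening: 0.045
grasp_force: 0.0
t 15.3 tcp [0.5025 0.2194 0.2229] rpy [-180.    -1.  -158.2] F [0.9 0.1 0.2] op 0.045 g 0.0
shift now [-41.1   6.4  62.2] twist [ 0.001 -0.017 -0.074] shift after turn [-40.4   3.4  62.9]
[23.6  5.6  9.8 95.2  0.   1.8]
```

View pics/s3.png

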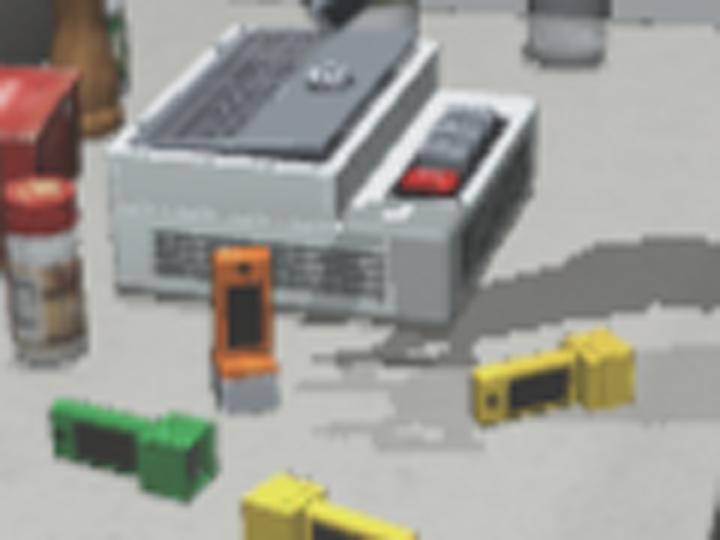

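The driver stands free at crop (243,330). To learn its centre precisely, I'll squeeze it gently across its 34 mm width first, then grasp across the thickness.

```bash
python3 -m crank '[{"gripper":62,"travel":[-20.5,3.2,30],"twist":[0,0,0]},{"gripper":62,"travel":[-20.5,3.2,30],"twist":[0,0,0]},{"gripper":62,"travel":[0,0,0],"twist":[0,0,0.166]},{"gripper":62,"travel":[0,0,0],"twist":[0,0,0.166]},{"gripper":62,"travel":[0,0,0],"twist":[0,0,0.166]},{"gripper":62,"travel":[0,0,0],"twist":[0,0,0.166]},{"gripper":62,"travel":[0,0,0],"twist":[0,0,0.166]},{"gripper":62,"travel":[0,0,0],"twist":[0,0,0.166]},{"gripper":62,"travel":[0,0,0],"twist":[0,0,0.166]},{"gripper":62,"travel":[0,0,0],"twist":[0,0,0.166]},{"gripper":62,"travel":[0,0,0],"twist":[0,0,0.166]},{"gripper":62,"travel":[0,0,0],"twist":[0,0,0]}]'
python3 - <<'E'
from h import *
plan([.5373,.2401,.06],frame(116,0))
E
```

```text
time: 16.8
ee_pos: [0.5373, 0.2399, 0.1622]
tcp_rot: [-179.0, -0.1, 115.9]
wrist_force: [0.4, -0.1, -1.0]
opening: 0.0622
grasp_force: 0.0
t 16.8 tcp [0.5373 0.2399 0.1622] rpy [-1.790e+02 -1.000e-01  1.159e+02] F [ 0.4 -0.1 -1. ] op 0.0622 g 0.0
shift now [  0.    1.9 102.2] twist [-0.017 -0.001 -0.002] shift after turn [2.000e-01 1.000e-01 1.022e+02]
```

```bash
python3 -m crank '[{"gripper":62,"travel":[0,0,0],"twist":[-0.017,0,0]},{"gripper":62,"travel":[0,0,34],"twist":[0,0,0]},{"gripper":62,"travel":[0,0,34],"twist":[0,0,0]},{"gripper":62,"travel":[0,0,34],"twist":[0,0,0]},{"gripper":62,"travel":[0,0,0],"twist":[0,0,0]},{"gripper":42,"travel":[0,0,0],"twist":[0,0,0]},{"gripper":38,"travel":[0,0,0],"twist":[0,0,0]},{"gripper":36,"travel":[0,0,0],"twist":[0,0,0]},{"gripper":30,"travel":[0,0,0],"twist":[0,0,0]},{"gripper":30,"travel":[0,0,0],"twist":[0,0,0]},{"gripper":30,"travel":[0,0,0],"twist":[0,0,0]}]' 20
python3 - <<'E'
from h import *
plan([.5373,.2401,.06],frame(116,0))
E
```

```text
time: 18.18
ee_pos: [0.5379, 0.2403, 0.062]
tcp_rot: [179.9, -0.1, 115.9]
wrist_force: [-1.3, -0.0, 6.5]
opening: 0.034
grasp_force: 21.0
t 18.18 tcp [0.5379 0.2403 0.062 ] rpy [ 1.799e+02 -1.000e-01  1.159e+02] F [-1.3 -0.   6.5] op 0.034 g 21.0
shift now [ 0.1 -0.6  2. ] twist [ 0.002 -0.001 -0.003] shift after turn [ 0.1 -0.6  2. ]
```

```bash
python3 -m crank '[{"gripper":62,"travel":[0,0,0],"twist":[0,0,0]},{"gripper":62,"travel":[0,0,0],"twist":[0,0,0]},{"gripper":62,"travel":[0,0,0],"twist":[0,0,0]},{"gripper":62,"travel":[0,0,0],"twist":[0,0,-0.157]},{"gripper":62,"travel":[0,0,0],"twist":[0,0,-0.157]},{"gripper":62,"travel":[0,0,0],"twist":[0,0,-0.157]},{"gripper":62,"travel":[0,0,0],"twist":[0,0,-0.157]},{"gripper":62,"travel":[0,0,0],"twist":[0,0,-0.157]}]'
python3 -m crank '[{"gripper":62,"travel":[0,0,0],"twist":[0,0,-0.157]},{"gripper":62,"travel":[0,0,0],"twist":[0,0,-0.157]},{"gripper":62,"travel":[0,0,0],"twist":[0,0,-0.157]},{"gripper":62,"travel":[0,0,0],"twist":[0,0,-0.157]},{"gripper":62,"travel":[0,0,0],"twist":[0,0,-0.157]},{"gripper":62,"travel":[0,0,0],"twist":[0,0,0]}]'
python3 - <<'E'
from h import *
plan([.5379,.2403,.06],frame(206,0))
E
```

```text
time: 19.18
ee_pos: [0.5373, 0.24, 0.0607]
tcp_rot: [179.9, -0.0, 161.1]
wrist_force: [-0.8, -0.6, 0.3]
opening: 0.0619
grasp_force: 0.0
time: 19.92
ee_pos: [0.5373, 0.24, 0.0608]
tcp_rot: [179.9, 0.0, -154.3]
wrist_force: [-0.4, -0.0, 0.3]
opening: 0.0621
grasp_force: 0.0
t 19.93 tcp [0.5373 0.24   0.0608] rpy [ 179.9    0.  -154.3] F [-0.4 -0.   0.3] op 0.0621 g 0.0
shift now [-0.7 -0.   0.8] twist [ 0.001  0.    -0.005] shift after turn [-0.7 -0.   0.8]
```

```bash
python3 -m crank '[{"gripper":40,"travel":[-0.7,0,0],"twist":[0,0,-0.005]},{"gripper":0,"travel":[0,0,0],"twist":[0,0,0]},{"gripper":0,"travel":[0,0,0],"twist":[0,0,0]},{"gripper":0,"travel":[0,0,0],"twist":[0,0,0]},{"gripper":0,"travel":[0,0,0],"twist":[0,0,0]},{"gripper":0,"travel":[0,0,0],"twist":[0,0,0]}]' 80
python3 -m crank '[{"gripper":0,"travel":[0,0,-20],"twist":[0,0,0]},{"gripper":0,"travel":[0,0,-50],"twist":[0,0,0]},{"gripper":0,"travel":[0,0,-50],"twist":[0,0,0]},{"gripper":0,"travel":[0,0,-50],"twist":[0,0,0]},{"gripper":0,"travel":[0,0,0],"twist":[0,0,-0.154]},{"gripper":0,"travel":[0,0,0],"twist":[0,0,-0.154]},{"gripper":0,"travel":[0,0,0],"twist":[0,0,-0.154]},{"gripper":0,"travel":[0,0,0],"twist":[0,0,-0.154]},{"gripper":0,"travel":[0,0,0],"twist":[0,0,-0.154]},{"gripper":0,"travel":[0,0,0],"twist":[0,0,-0.154]},{"gripper":0,"travel":[0,0,0],"twist":[0,0,-0.154]},{"gripper":0,"travel":[0,0,0],"twist":[0,0,0]}]'
python3 - <<'E'
from h import *
plan([.5425,-.005,.21],frame(267.2,0))
E
```

```text
time: 20.68
ee_pos: [0.5381, 0.2404, 0.061]
tcp_rot: [179.9, 0.0, -153.9]
wrist_force: [0.4, -0.4, 2.3]
opening: 0.0129
grasp_force: 78.1
time: 22.18
ee_pos: [0.5379, 0.2401, 0.2305]
tcp_rot: [180.0, 0.0, -92.2]
wrist_force: [-1.1, -0.5, -1.1]
opening: 0.013
grasp_force: 77.8
t 22.18 tcp [0.5379 0.2401 0.2305] rpy [180.    0.  -92.2] F [-1.1 -0.5 -1.1] op 0.013 g 77.8
shift now [244.8 -14.1  20.3] twist [0.001 0.001 0.01 ] shift after turn [244.6 -16.6  20.5]
```

```bash
python3 -m crank '[{"gripper":0,"travel":[49,-3,0],"twist":[0,0,0.01]},{"gripper":0,"travel":[49,-3,0],"twist":[0,0,0]},{"gripper":0,"travel":[49,-3,5],"twist":[0,0,0]},{"gripper":0,"travel":[49,-3,10],"twist":[0,0,0]},{"gripper":0,"travel":[48.8,-3,15],"twist":[0,0,0]},{"gripper":0,"travel":[0,0,0],"twist":[0,0,0]},{"gripper":0,"travel":[0,0,0],"twist":[0,0,0]}]'
python3 - <<'E'
from h import *
plan([.5425,-.005,.19],frame(267.2,0))
p=bot.get_obs()["ee_pos"]; s=bot.camera("side"); 
cv2.imwrite("pics/s4.png",cv2.resize(s[160:215,265:325,::-1],None,fx=12,fy=10.8,interpolation=cv2.INTER_CUBIC)[:600])
z=p[2]-.061
for n in("side",):
  for dx,dy,dz in((0,0,0),(.017,-.017,0),(-.017,-.017,0),(-.017,.017,0),(.017,.017,0)): u=proj(n,(p[0]+dx,p[1]+dy,z+dz)); print(dx,dy,u.round(2),((u-[265,160]+.5)*[12,10.8]).round(0))
  u=proj(n,(.5425,-.005,.118)); print("lock",((u-[265,160]+.5)*[12,10.8]).round(0))
E
```

```text
time: 23.05
ee_pos: [0.5418, -0.0049, 0.2007]
tcp_rot: [180.0, 0.1, -92.9]
wrist_force: [-0.1, 0.3, -1.1]
opening: 0.0129
grasp_force: 78.1
t 23.05 tcp [ 0.5418 -0.0049  0.2007] rpy [ 1.80e+02  1.00e-01 -9.29e+01] F [-0.1  0.3 -1.1] op 0.0129 g 78.1
shift now [ 0.  -0.7 10.7] twist [ 0.     0.002 -0.002] shift after turn [ 0.  -0.7 10.7]
0 0 [285.14 175.88] [248. 177.]
0.017 -0.017 [281.95 174.21] [209. 159.]
-0.017 -0.017 [290.43 174.76] [311. 165.]
-0.017 0.017 [288.4  177.58] [287. 195.]
0.017 0.017 [279.79 177.01] [183. 189.]
lock [247. 234.]
```

View pics/s4.png

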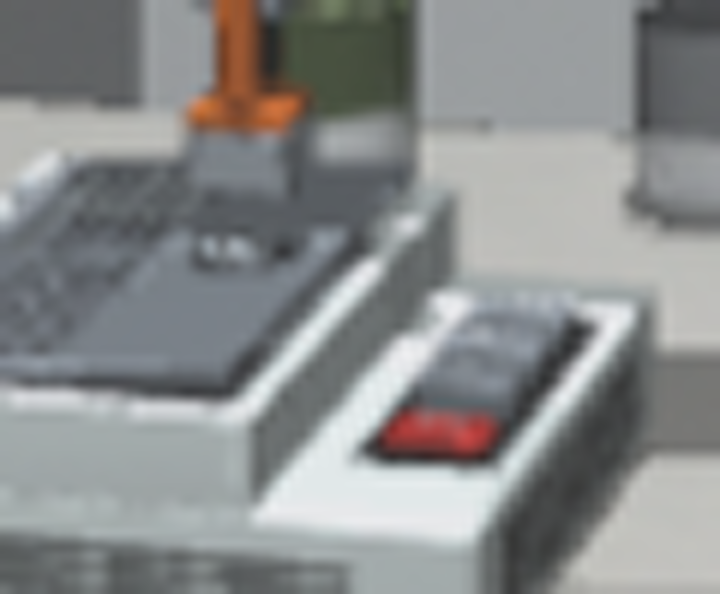

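The driver's skirt (crop (187..292, 190)) hangs directly above the lock head (crop about (245,240)), close to the prediction. I'll lower it in small steps and watch the height levels.

```bash
python3 -m crank '[{"gripper":0,"travel":[0,-1.2,12],"twist":[0,0,0]},{"gripper":0,"travel":[0,0,6],"twist":[0,0,0]},{"gripper":0,"travel":[0,0,0],"twist":[0,0,0]}]' | egrep 'pos|wrist'; python3 -m crank '[{"gripper":0,"travel":[0,0,3],"twist":[0,0,0]},{"gripper":0,"travel":[0,0,3],"twist":[0,0,0]},{"gripper":0,"travel":[0,0,0],"twist":[0,0,0]}]' | egrep 'pos|wrist'; python3 -m crank '[{"gripper":0,"travel":[0,0,3],"twist":[0,0,0]},{"gripper":0,"travel":[0,0,0],"twist":[0,0,0]}]' | egrep 'pos|wrist'; python3 -m crank '[{"gripper":0,"travel":[0,0,3],"twist":[0,0,0]},{"gripper":0,"travel":[0,0,0],"twist":[0,0,0]}]' | egrep 'pos|wrist|time'
```

```text
ee_pos: [0.5427, -0.0046, 0.1817]
wrist_force: [0.5, -0.1, -1.1]
ee_pos: [0.5431, -0.0049, 0.1769]
wrist_force: [-1.1, 1.9, 3.0]
ee_pos: [0.5433, -0.0049, 0.1735]
wrist_force: [0.7, 1.9, 2.5]
time: 24.35
ee_pos: [0.543, -0.0049, 0.1704]
wrist_force: [-1.3, 3.8, 3.2]
```

```bash
python3 -m crank '[{"gripper":0,"travel":[-1,0,0],"twist":[0,0,0]},{"gripper":0,"travel":[0,0,0],"twist":[0,0,0]}]' | egrep 'pos|wrist'; python3 -m crank '[{"gripper":0,"travel":[0,0,3],"twist":[0,0,0]},{"gripper":0,"travel":[0,0,0],"twist":[0,0,0]}]' | egrep 'pos|wrist'; python3 -m crank '[{"gripper":0,"travel":[0,0,2.5],"twist":[0,0,0]},{"gripper":0,"travel":[0,0,0],"twist":[0,0,0]}]' | egrep 'pos|wrist'; python3 -m crank '[{"gripper":0,"travel":[0,0,2.5],"twist":[0,0,0]},{"gripper":0,"travel":[0,0,0],"twist":[0,0,0]}]'
```

```text
ee_pos: [0.5431, -0.0044, 0.1707]
wrist_force: [-0.7, -0.4, 1.6]
ee_pos: [0.5431, -0.0043, 0.168]
wrist_force: [-1.7, -1.4, 6.3]
ee_pos: [0.5438, -0.0043, 0.166]
wrist_force: [1.9, -0.5, 2.1]
time: 25.35
ee_pos: [0.5438, -0.0042, 0.1629]
tcp_rot: [-179.9, 0.1, -92.7]
wrist_force: [2.4, -0.8, 5.5]
opening: 0.013
grasp_force: 79.3
```

```bash
python3 -m crank '[{"gripper":0,"travel":[0,0,2],"twist":[0,0,0]},{"gripper":0,"travel":[0,0,0],"twist":[0,0,0]}]' | egrep 'pos|wrist'; python3 -m crank '[{"gripper":0,"travel":[0,0,1.5],"twist":[0,0,0]},{"gripper":0,"travel":[0,0,0],"twist":[0,0,0]}]' | egrep 'pos|wrist';
```

```text
ee_pos: [0.5438, -0.0042, 0.1625]
wrist_force: [-1.2, -0.2, 16.2]
ee_pos: [0.5438, -0.0042, 0.1623]
wrist_force: [-4.5, -0.5, 26.0]
```

```bash
python3 -m crank '[{"gripper":0,"travel":[0,0,-0.9],"twist":[0,0,0]},{"gripper":0,"travel":[0,0,0],"twist":[0,0,0.13]},{"gripper":0,"travel":[0,0,0],"twist":[0,0,0.13]},{"gripper":0,"travel":[0,0,0],"twist":[0,0,0.13]},{"gripper":0,"travel":[0,0,0],"twist":[0,0,0.13]},{"gripper":0,"travel":[0,0,0],"twist":[0,0,0.13]},{"gripper":0,"travel":[0,0,0],"twist":[0,0,0]}]' ; python3 - <<'E'
from workcell import bot
o=bot.get_obs();print(o["torque"].round(3),o["q"].round(1))
E
```

```text
time: 26.72
ee_pos: [0.5441, -0.0039, 0.1625]
tcp_rot: [-179.9, 0.2, -130.1]
wrist_force: [-1.4, 1.2, 19.0]
opening: 0.0128
grasp_force: 81.4
[ 0.16   0.363 -0.162] [ -0.5   3.    0.4  87.1   0.1 -50.4]
```

```bash
python3 -m crank '[{"gripper":0,"travel":[0,0,0],"twist":[0,0,0.13]},{"gripper":0,"travel":[0,0,0],"twist":[0,0,0.13]},{"gripper":0,"travel":[0,0,0],"twist":[0,0,0.13]},{"gripper":0,"travel":[0,0,0],"twist":[0,0,0.13]},{"gripper":0,"travel":[0,0,0],"twist":[0,0,0.13]},{"gripper":0,"travel":[0,0,0],"twist":[0,0,0.13]},{"gripper":0,"travel":[0,0,0],"twist":[0,0,0.13]},{"gripper":0,"travel":[0,0,0],"twist":[0,0,0]}]' ; python3 - <<'E'
from workcell import bot
o=bot.get_obs();print(o["torque"].round(3),o["q"].round(1))
E
```

```text
time: 27.72
ee_pos: [0.5439, -0.0037, 0.1625]
tcp_rot: [179.9, 0.2, 177.8]
wrist_force: [-1.9, 1.8, 19.7]
opening: 0.0132
grasp_force: 81.5
[ 0.37   0.502 -0.177] [-0.4  3.   0.4 87.1  0.1  1.7]
```

```bash
python3 -m crank '[{"gripper":0,"travel":[0,0,0],"twist":[0,0,0.08]},{"gripper":0,"travel":[0,0,0],"twist":[0,0,0.08]},{"gripper":0,"travel":[0,0,0],"twist":[0,0,0]}]' ; python3 - <<'E'
from workcell import bot
o=bot.get_obs();print(o["torque"].round(3),o["q"].round(1))
E
```

```text
time: 28.1
ee_pos: [0.5439, -0.0037, 0.1625]
tcp_rot: [179.8, 0.2, 168.7]
wrist_force: [-2.5, 2.5, 20.0]
opening: 0.013
grasp_force: 81.5
[ 0.385  0.478 -0.133] [-0.4  3.   0.4 87.1  0.1 10.9]
```

```bash
python3 -m crank '[{"gripper":0,"travel":[0,0,0],"twist":[0,0,0.06]},{"gripper":0,"travel":[0,0,0],"twist":[0,0,0.06]},{"gripper":0,"travel":[0,0,0],"twist":[0,0,0]},{"gripper":0,"travel":[0,0,0],"twist":[0,0,0]}]' ; python3 - <<'E'
from workcell import bot
o=bot.get_obs();print(o["torque"].round(3),o["q"].round(1))
E
```

```text
time: 28.6
ee_pos: [0.5439, -0.0036, 0.1624]
tcp_rot: [179.8, 0.2, 161.9]
wrist_force: [-2.4, 1.8, 20.3]
opening: 0.0127
grasp_force: 81.5
[0.375 0.503 0.215] [-0.4  3.   0.4 87.1  0.1 17.7]
```

The torque jumped by about 0.35 N m at a 105° turn, which is the stop after the play. I'll unload the twist and lift out.

```bash
python3 -m crank '[{"gripper":0,"travel":[0,0,0],"twist":[0,0,-0.1]},{"gripper":0,"travel":[0,0,0],"twist":[0,0,-0.05]},{"gripper":0,"travel":[0,0,-3],"twist":[0,0,0]},{"gripper":0,"travel":[0,0,-5],"twist":[0,0,0]},{"gripper":0,"travel":[0,0,-10],"twist":[0,0,0]},{"gripper":0,"travel":[0,0,-30],"twist":[0,0,0]},{"gripper":0,"travel":[0,0,-30],"twist":[0,0,0]},{"gripper":0,"travel":[0,0,0],"twist":[0,0,0]}]'
python3 - <<'E'
from h import *
plan([.5,.22,.24],frame(170,0))
a=bot.camera("side"); cv2.imwrite("pics/s5.png",cv2.resize(a[170:230,255:335,::-1],None,fx=10,fy=10,interpolation=cv2.INTER_CUBIC))
E
```

```text
time: 29.6
ee_pos: [0.5436, -0.0042, 0.2402]
tcp_rot: [179.9, 0.1, 170.4]
wrist_force: [0.2, -0.0, -2.3]
opening: 0.0133
grasp_force: 78.4
t 29.6 tcp [ 0.5436 -0.0042  0.2402] rpy [1.799e+02 1.000e-01 1.704e+02] F [ 0.2 -0.  -2.3] op 0.0133 g 78.4
shift now [ 80.2 213.9   0.4] twist [0.002 0.002 0.008] shift after turn [8.180e+01 2.132e+02 2.000e-01]
```

View pics/s5.png

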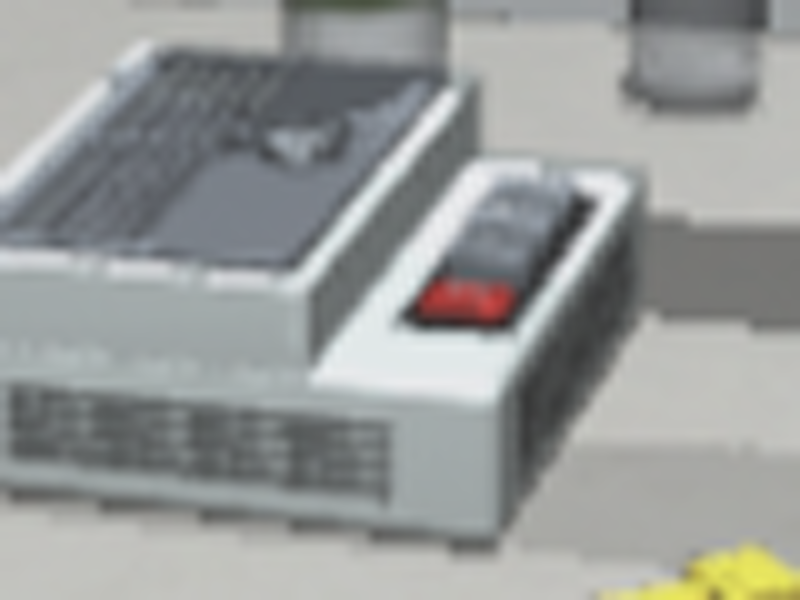

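The lid now sits flush: the dark gap at its front edge (crop (150-300, 262)) is gone, so the lock holds. Next, the driver goes back onto the worktop.

```bash
python3 -m crank '[{"gripper":0,"travel":[16,42.8,0],"twist":[0,0,0]},{"gripper":0,"travel":[16,42.8,0],"twist":[0,0,0]},{"gripper":0,"travel":[16,42.8,0],"twist":[0,0,0]},{"gripper":0,"travel":[16,42.8,0],"twist":[0,0,0]},{"gripper":0,"travel":[16,42.8,0],"twist":[0,0,0]},{"gripper":0,"travel":[0,0,45],"twist":[0,0,0]},{"gripper":0,"travel":[0,0,45],"twist":[0,0,0]},{"gripper":0,"travel":[0,0,45],"twist":[0,0,0]},{"gripper":0,"travel":[0,0,35],"twist":[0,0,0]},{"gripper":0,"travel":[0,0,0],"twist":[0,0,0]}]' 
python3 -m crank '[{"gripper":0,"travel":[0,0,4],"twist":[0,0,0]},{"gripper":0,"travel":[0,0,2.5],"twist":[0,0,0]},{"gripper":0,"travel":[0,0,0],"twist":[0,0,0]}]'
```

```text
time: 30.9
ee_pos: [0.4975, 0.2194, 0.0651]
tcp_rot: [-179.9, -0.3, 170.4]
wrist_force: [-0.4, -0.3, -0.2]
opening: 0.0131
grasp_force: 79.0
time: 31.28
ee_pos: [0.5, 0.2205, 0.0624]
tcp_rot: [179.9, 0.0, 170.5]
wrist_force: [0.7, -0.5, -0.7]
opening: 0.013
grasp_force: 79.0
```

```bash
python3 -m crank '[{"gripper":0,"travel":[0,0,1.5],"twist":[0,0,0]},{"gripper":0,"travel":[0,0,0],"twist":[0,0,0]}]'|egrep 'pos|wrist'; python3 -m crank '[{"gripper":0,"travel":[0,0,1],"twist":[0,0,0]},{"gripper":0,"travel":[0,0,0],"twist":[0,0,0]}]'|egrep 'pos|wrist'
```

```text
ee_pos: [0.5001, 0.2206, 0.061]
wrist_force: [0.9, -0.0, 3.2]
ee_pos: [0.5003, 0.2207, 0.0609]
wrist_force: [-1.8, -0.5, 10.4]
```

```bash
python3 -m crank '[{"gripper":0,"travel":[0,0,-1],"twist":[0,0,0]},{"gripper":0,"travel":[0,0,0],"twist":[0,0,0]},{"gripper":45,"travel":[0,0,0],"twist":[0,0,0]},{"gripper":45,"travel":[0,0,0],"twist":[0,0,0]},{"gripper":45,"travel":[0,0,0],"twist":[0,0,0]},{"gripper":45,"travel":[0,0,-20],"twist":[0,0,0]},{"gripper":45,"travel":[0,0,-45],"twist":[0,0,0]},{"gripper":45,"travel":[0,0,-45],"twist":[0,0,0]},{"gripper":0,"travel":[0,0,-20],"twist":[0,0,0]}]' 40
python3 -m crank '[{"gripper":0,"travel":[0,0,0],"twist":[0,0,0.16]},{"gripper":0,"travel":[0,0,0],"twist":[0,0,0.16]},{"gripper":0,"travel":[0,0,0],"twist":[0,0,0.16]},{"gripper":0,"travel":[0,0,0],"twist":[0,0,0.16]},{"gripper":0,"travel":[0,0,0],"twist":[0,0,0.16]},{"gripper":0,"travel":[0,0,0],"twist":[0,0,0.16]},{"gripper":0,"travel":[0,0,0],"twist":[0,0,0.16]},{"gripper":0,"travel":[0,0,0],"twist":[0,0,0.16]},{"gripper":0,"travel":[0,0,0],"twist":[0,0,0.16]},{"gripper":0,"travel":[0,0,0],"twist":[0,0,0]}]'
python3 - <<'E'
from h import *
plan([.462,-.0175,.11],frame(87.2,0))
E
```

```text
time: 32.9
ee_pos: [0.5003, 0.2205, 0.1931]
tcp_rot: [179.8, 0.1, 170.5]
wrist_force: [-0.1, 0.3, -0.2]
opening: 0.0276
grasp_force: 0.0
time: 34.15
ee_pos: [0.4997, 0.2202, 0.1901]
tcp_rot: [-180.0, -0.1, 88.0]
wrist_force: [0.0, 0.8, -0.6]
opening: -0.0001
grasp_force: 0.0
t 34.15 tcp [0.4997 0.2202 0.1901] rpy [-1.8e+02 -1.0e-01  8.8e+01] F [ 0.   0.8 -0.6] op -0.0001 g 0.0
shift now [-239.   -29.4   79.9] twist [-0.    -0.001  0.014] shift after turn [-239.3  -26.    80.1]
```

```bash
python3 -m crank '[{"gripper":0,"travel":[-47.8,-5.9,0],"twist":[0,0,0]},{"gripper":0,"travel":[-47.8,-5.9,0],"twist":[0,0,0]},{"gripper":0,"travel":[-47.8,-5.9,0],"twist":[0,0,0]},{"gripper":0,"travel":[-47.8,-5.9,0],"twist":[0,0,0]},{"gripper":0,"travel":[-47.8,-5.9,0],"twist":[0,0,0.014]},{"gripper":0,"travel":[0,0,40],"twist":[0,0,0]},{"gripper":0,"travel":[0,0,40],"twist":[0,0,0]},{"gripper":0,"travel":[0,0,0],"twist":[0,0,0]},{"gripper":0,"travel":[0,0,0],"twist":[0,0,0]}]' 
python3 - <<'E'
from h import *
plan([.462,-.0175,.08],frame(87.2,0))
E
```

```text
time: 35.28
ee_pos: [0.4622, -0.0174, 0.1116]
tcp_rot: [179.9, -0.1, 87.3]
wrist_force: [-0.2, 0.5, 1.1]
opening: -0.0001
grasp_force: 0.0
t 35.27 tcp [ 0.4622 -0.0174  0.1116] rpy [ 1.799e+02 -1.000e-01  8.730e+01] F [-0.2  0.5  1.1] op -0.0001 g 0.0
shift now [-0.2 -0.2 31.6] twist [ 0.001 -0.001  0.001] shift after turn [-0.2 -0.2 31.6]
```

Pressing: key top at 80 mm, bottom at 70 mm.

```bash
python3 -m crank '[{"gripper":0,"travel":[0,0,20],"twist":[0,0,0]},{"gripper":0,"travel":[0,0,8],"twist":[0,0,0]},{"gripper":0,"travel":[0,0,4],"twist":[0,0,0]},{"gripper":0,"travel":[0,0,4],"twist":[0,0,0]},{"gripper":0,"travel":[0,0,0],"twist":[0,0,0]}]'|egrep 'pos|wrist'; python3 -m crank '[{"gripper":0,"travel":[0,0,3],"twist":[0,0,0]},{"gripper":0,"travel":[0,0,2],"twist":[0,0,0]},{"gripper":0,"travel":[0,0,0],"twist":[0,0,0]}]'|egrep 'pos|wrist'
```

```text
ee_pos: [0.462, -0.0174, 0.0743]
wrist_force: [0.4, 1.1, 1.0]
ee_pos: [0.462, -0.0174, 0.07]
wrist_force: [-2.3, 0.7, 9.0]
```

```bash
python3 -m crank '[{"gripper":0,"travel":[0,0,0.7],"twist":[0,0,0]},{"gripper":0,"travel":[0,0,0],"twist":[0,0,0]}]'|egrep 'pos|wrist'; python3 -m crank '[{"gripper":0,"travel":[0,0,-10],"twist":[0,0,0]},{"gripper":0,"travel":[0,0,-40],"twist":[0,0,0]},{"gripper":0,"travel":[0,0,-50],"twist":[0,0,0]},{"gripper":0,"travel":[0,-40,-30],"twist":[0,0,0]},{"gripper":0,"travel":[0,0,0],"twist":[0,0,0]},{"gripper":0,"travel":[0,0,0],"twist":[0,0,0]}]'
python3 - <<'E'
from h import *
a=bot.camera("side"); cv2.imwrite("pics/s6.png",cv2.resize(a[165:255,230:350,::-1],None,fx=6.6,fy=6.6,interpolation=cv2.INTER_CUBIC))
E
```

```text
ee_pos: [0.4621, -0.0174, 0.0699]
wrist_force: [-5.0, 0.6, 14.1]
time: 37.28
ee_pos: [0.422, -0.0156, 0.1979]
tcp_rot: [180.0, -0.1, 87.1]
wrist_force: [0.6, 0.1, 0.5]
opening: 0.0001
grasp_force: 0.0
```

View pics/s6.png

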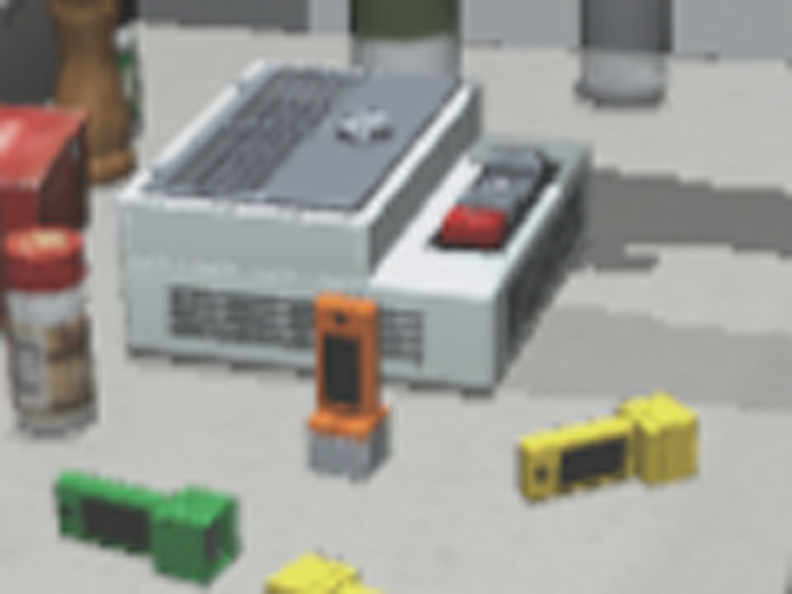

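The side view shows the red key standing high (crop (473,225)), with a dip among the grey keys at about (515,175). The lid is flush with the slot turned, and the driver stands free at (347,390). Handing in.

```bash
python3 -c "
from workcell import bot
print(bot.job_done())"
```

```text
the job is handed in; nothing more can be done
None
```

The job is handed in at about 37 s of the 70 s limit: the lid is shut and locked, the driver stands back on the worktop, and the two-dot key is pressed with the red stop key up (judged from the last picture and measured forces; hand-in returned no verdict).

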